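# Set the screw leg of a mitre-saw extension wing down on its packing

## Task

Push the loose brown plywood packing strip under the screw leg of the mitre saw's extension wing, so that it lies flat on the bench with the whole rubber sole of the leg over it; then turn the leg's black knob to screw the foot down until the sole just bears on the packing: a light nip, no more than an eighth of a turn past first touch, and never so hard that it would jack the wing up. Let go of everything and leave the tools lying about the bench where they are.

Things in the scene. Friction and masses are not known exactly. Their poses are not given: they have to be found in the camera images.
- wing_end (a point): middle of the top of the aluminium plate at the outer end of the mitre saw's extension wing, 95 mm above the bench, 170 x 55 mm. x points from the saw's front to its back, y along the wing (two steel tubes) away from the saw, z up. The grey and green saw, 330 mm tall, and its wing are fixed to the bench and do not move; nothing of them within 300 mm of the screw leg is higher than 125 mm
- lug_top (a point): point on the screw leg's vertical axis, on top of the aluminium lug that carries it at the wing's outer end, 52 mm above the bench; axes as wing_end's. The lug is 50 mm wide, 14 mm thick and runs from 19 mm beyond the axis back to the wing's end bracket, 77 mm inward; below it (38 mm up) is free bench, open to the outer (+y) side
- leg_knob: the round black fluted knob on top of the screw leg, 44 mm diameter, 26 mm high, orange cap. Origin on the screw's axis, half-way up the knob, 89 to 92 mm above the bench at the start, z up. Turned clockwise seen from above, knob and foot sink together 8 mm a turn (1.27 mm a radian), 14 mm in all; it stays where it is left. The free thread drags with about 0.06 N m
- leg_spot (a point): point on the bench right below the leg's axis. Over it hangs the leg's round rubber sole, 40 mm across, turning with the knob, 17 to 25 mm up at the start: how far below the knob is set by its stud, differs by 6 mm and is not measured. It cannot reach the bare bench. On the packing it springs: 30 N per mm screwed past first touch, and rubs: knob torque rises about 0.005 N m per newton
- packing: the loose plywood packing strip, 160 x 62 x 15 mm, about 90 g, film-faced: dark brown faces, pale plies on its edges; lying flat. Origin at its centre (7.5 mm above the bench), x along its length, y across its width, z up
- chisel_a: bystander: wood-handled chisel, 260 mm long, 29 mm thick, lying
- chisel_b: bystander: narrower wood-handled chisel, 260 mm long, 29 mm thick, lying
- mallet: bystander: wooden mallet, round head 86 mm thick and 130 mm long, handle 210 mm, lying
- stone: bystander: dark sharpening stone on a wooden base, 220 x 85 x 27 mm
- square: bystander: try square, dark wood stock 120 mm, steel blade 190 mm, 18 mm thick, lying
- offcut: bystander: offcut of solid pale board, 150 x 75 x 34 mm, thicker and paler than the packing
- gauge: bystander: wooden marking gauge, 200 mm long, 50 mm thick, lying
Things that resemble listed ones, but are neither listed nor needed, are in the scene too. What is meant by the packing is not red, and is the larger of those in its own colour.

How it is judged:
On the way, in this order (a step that is already met when the one before it is completed fails the run):
1. the packing lies flat with the whole sole over it, the foot not yet touching it (x of leg_knob in the frame of packing between -0.062 and 0.062 m and y of leg_knob in the frame of packing between -0.013 and 0.013 m and height (world z) of packing below 0.01 m and angle between packing's own z axis and vertical below 0.05 rad and contact force between leg_knob and packing below 0.5 N), for 0.2 s.
2. the foot is screwed down until its sole bears lightly on the packing (contact force between leg_knob and packing between 2 and 35 N), for 0.2 s.
At the end, for the whole second after the job is handed in: the sole bears on the packing with 2 to 35 N (about 0.1 to 1.1 mm of screwing past first touch), the whole sole over the packing (axis within 62 mm of its centre along it and 13 mm across it), the packing flat on the bench and at rest, everything released (all of step 2 and x of leg_knob in the frame of packing between -0.062 and 0.062 m and y of leg_knob in the frame of packing between -0.013 and 0.013 m and height (world z) of packing below 0.01 m and angle between packing's own z axis and vertical below 0.05 rad and linear speed of packing below 0.01 m/s).
It fails at once if the foot was screwed down so hard that it would jack up the wing (over 60 N on the packing) (contact force between leg_knob and packing above 60 N).
It fails at once if a tool or bystander on the bench was shifted by more than 25 mm (distance of any of chisel_a, chisel_b, mallet, stone, square, offcut, gauge from where it was at the start of the episode above 0.025 m).
It also fails if it takes over 72 s, if anything falls off the work surface, if the arm or the gripper's body presses on something with over 40 N, if the wrist force passes 120 N, or if a joint passes its speed limit or range.

## Robot

A 7-joint arm with a two-finger parallel gripper is mounted at the origin on the work surface. World frame = base frame: x ahead of the robot, y to its left, z up, the work surface at z = 0. Lengths are in m, angles in rad, forces in N, time in s.
With the tool pointing down it reaches from about 0.4 to 0.85 m from the base axis. Payload 6.9 kg.
Tool frame: the origin (TCP) lies midway between the tips of the shut fingers; the grasp point (between the pads) lies behind it (ctrl.pinch_z is the z of the grasp point in the tool frame, in m); z points along the fingers, y is the line along which they close (so a half turn about z gives the same grasp; the last joint's range is limited). The gripper opens to 85 mm and grips with 20 to 120 N. Pads are 22 mm wide; open, the fingers measure 114 mm over their backs; the gripper's body (76 mm by 85 mm) begins 54 mm behind the grasp point. The pads swing forward as they close: fully open they stand 13 mm farther back than shut.
Start: joints at [-1.188, 0.507, -0.238, 1.5, 0.126, 1.149, -0.155], TCP at [0.171, 0.601, 0.231] pointing down, gripper open.
Joint ranges: [-3.08, 3.08], [-0.24, 2.05], [-1.43, 1.35], [0, 2.5], [-1.52, 4.66], [0.17, 1.96], [-2.89, 2.89]. Speed limits (rad/s): [2.39, 2.39, 3.14, 3.14, 3.14, 3.14, 3.14].

## Interface

Orientations are given as a unit quaternion [w, x, y, z].
In Python, from station import ctrl, get_state, vision, ticket, models gives the robot as it stands. Calls block until the motion is done:
- ctrl.movep(position, orientation): joint-space move of the TCP to a pose.
- ctrl.movel(position, frame=None, max_speed=0.15): straight line of the TCP; frame=None keeps the orientation; max_speed is the mean speed in m/s.
- ctrl.set_joints(angles): joint-space move.
- ctrl.ungrasp() and ctrl.close_gripper(force=None): open the fingers fully, or close them until they stop; force is the grip in N (None keeps the last).
- ctrl.pause(seconds).
- ctrl.ik(position, orientation): joint angles nearest the present ones, or None.
- get_state(): the state.
- vision.grab_frame(name): name is "scene" or "top"; returns (picture, depth): 384x512x3 uint8, blue, green, red; 384x512 float32, m along the optical axis (not along the pixel's ray), 0 where there is no reading.
- vision.camera_info(name): a dict with "mtx" (3x3 intrinsics, pixels), "dist_coeffs" ([k1, k2, p1, p2, k3] as OpenCV has them; the pictures are not rectified), "R" (3x3) and "t" (3): a world point X has camera coordinates R X + t. Camera axes: x right, y down, z forward; pixel columns grow to the right and rows downward; lengths in m; the calibration is good to about 2 mm. A picture is of the moment at which its call begins. camera_info takes no time and is no camera call.
A pose or a line that the arm cannot do raises ctrl.Unreachable and nothing moves.
- ticket.close_job(): hands the job in; it is judged then, once.
Trained networks look in the newest picture that a camera, given by its name, has taken for a name from the list of things; names that differ only in an ending like _2 or _b are one class to them, and where a whole thing is asked for, a point or a joint stands for the part that bears it (a point fixed in the world has none). Each returns a list of dicts, best first, with "p" (0 to 1); they miss things now and then, are a little off and sometimes report something else, mostly with a low value. They report only what shows in the picture. A call takes as long as a camera call. They do not tell look-alikes from the thing itself.
- models.recognise(camera, target): "point" ([column, row] in pixels, amid what is visible of it).
- models.masks_of(camera, target): "mask" (384x512 bool, what is visible of it) and "point" ([column, row] in pixels, amid what is visible of it).
The state is a dict: "time": time; "qpos": joint angles; "qd": joint speeds; "tau": joint torques, N m; "tcp_pos": TCP position; "eef_rot": TCP orientation; "contact_force": force on the tool from outside, world axes, zero at the start; "wrist_torque": the same for the moment, N m; "width": finger opening in m; "gripper_force": force on a finger pad.
Only numpy, scipy, OpenCV 4.12 (cv2) and the standard library are available. Lean on these libraries where they do the work, as an engineer would, in place of code of your own. Each camera call takes 0.05 s, during which the arm holds its last target. There are 200 camera calls.

## Working session

There is one attempt and no reset: what is moved stays moved. The work goes in short steps, each a Python script; the robot and the scene stay as the last script left them, time stands still between calls to the robot, and variables do not carry over. Pictures are saved under pics/ and viewed, at most 10 in all, crops included, and the job is handed in when it is done.

```bash
mkdir -p pics; ls; python3 - <<'E'
from station import *
import cv2,numpy as np
for c in("scene","top"):
    im,d=vision.grab_frame(c); cv2.imwrite(f"pics/{c}0.png",cv2.resize(im,(800,600))); np.savez(f"{c}0.npz",im=im,d=d)
    i=vision.camera_info(c); R=np.array(i["R"]);print(c,-R.T@np.array(i["t"]),R[2],i["mtx"][0][0])
    for t in("packing","leg_knob","lug_top","wing_end","offcut","stone","square","mallet","chisel_a","gauge"):
        print(t,[(np.round(r["point"]),round(r["p"],2)) for r in models.recognise(c,t)])
s=get_state();print(s["time"],s["tcp_pos"],s["eef_rot"],ctrl.pinch_z,s["contact_force"])
E
```

```text
pics
scene [ 1.09252499 -0.18124741  0.87190298] [-0.5539006   0.38501463 -0.73821261] 380.540802546374
packing [(array([256., 196.]), 0.95), (array([344., 124.]), 0.85), (array([227., 148.]), 0.71), (array([ 90., 269.]), 0.53)]
leg_knob [(array([209., 230.]), 0.83)]
lug_top [(array([ 56., 318.]), 0.59)]
wing_end [(array([ 55., 318.]), 0.71)]
offcut [(array([337., 209.]), 0.83), (array([119., 218.]), 0.55)]
stone [(array([280., 289.]), 0.75)]
square [(array([198., 371.]), 0.86)]
mallet [(array([339., 209.]), 0.25)]
chisel_a [(array([196., 185.]), 0.89), (array([124., 215.]), 0.64)]
gauge [(array([ 93., 266.]), 0.73)]
top [0.41477869 0.2032585  1.382053  ] [ 0.06823995  0.02261739 -0.99741253] 379.8773507767255
packing [(array([247., 199.]), 0.97), (array([236., 271.]), 0.77), (array([122., 225.]), 0.61), (array([285., 123.]), 0.21), (array([467., 179.]), 0.16)]
leg_knob [(array([307., 176.]), 0.69)]
lug_top [(array([465., 179.]), 0.93)]
wing_end [(array([467., 179.]), 0.85)]
offcut [(array([209., 149.]), 0.84)]
stone [(array([283., 125.]), 0.79)]
square [(array([350., 105.]), 0.68)]
mallet [(array([176., 203.]), 0.56)]
chisel_a [(array([284., 238.]), 0.88), (array([356., 240.]), 0.63)]
gauge [(array([388., 214.]), 0.59)]
1.1 [0.17141551 0.60100991 0.23129845] [-1.59966769e-05  1.38462456e-01  9.90367683e-01 -9.69904627e-06] -0.0187 [0.29906686 0.07404817 0.18700489]
```

View pics/scene0.png

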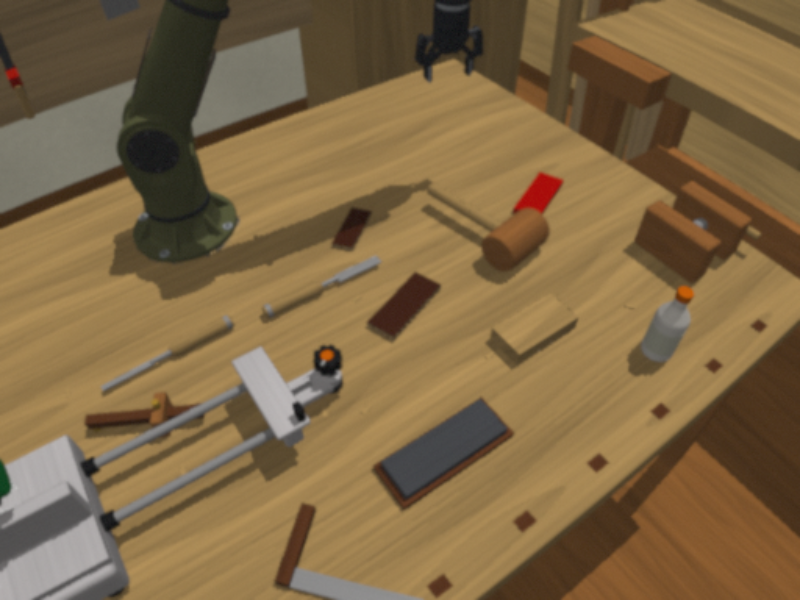

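View pics/top0.png

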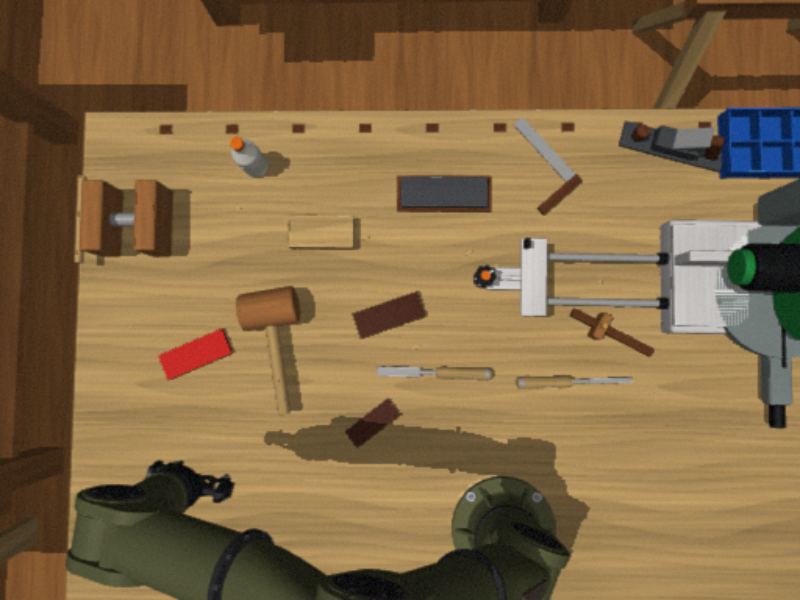

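Top view, in 512-px coordinates. Candidates for the packing are:
- the large brown strip at (247,199)
- a smaller brown one at (236,271)
- a red one at (122,225)
- a pale offcut at (209,149)

I choose the large brown strip. The knob is at (310,176), and the wing runs to the right. Next I'll measure both and check the choice in a close crop.

```bash
cat > h.py <<'E'
from station import *
import cv2,numpy as np
def rays(c,px):
    i=vision.camera_info(c);K=np.array(i["mtx"],float);D=np.array(i["dist_coeffs"],float)
    R=np.array(i["R"]);t=np.array(i["t"]).ravel()
    n=cv2.undistortPoints(np.array(px,float).reshape(-1,1,2),K,D).reshape(-1,2)
    return -R.T@t,np.c_[n,np.ones(len(n))]@R
def atz(c,px,z):
    o,r=rays(c,px); return o+r*((z-o[2])/r[:,2])[:,None]
def rect(c,mask,z):
    cs=max(cv2.findContours(mask.astype(np.uint8),0,1)[0],key=cv2.contourArea).reshape(-1,2)
    P=atz(c,cs,z)[:,:2].astype(np.float32)*1000
    (cx,cy),(w,h),a=cv2.minAreaRect(P)
    if w<h: w,h,a=h,w,a+90
    return np.array([cx,cy])/1000,w,h,np.radians(a)
def cap(c,im,z,near):
    hsv=cv2.cvtColor(im,cv2.COLOR_BGR2HSV)
    m=cv2.inRange(hsv,(5,150,120),(20,255,255))
    yy,xx=np.mgrid[:384,:512]; m[(xx-near[0])**2+(yy-near[1])**2>12**2]=0
    v,u=np.nonzero(m); return (u.mean(),v.mean()),len(u)
def triang(a,b):
    (o1,r1),(o2,r2)=rays("scene",[a]),rays("top",[b]);r1,r2=r1[0],r2[0]
    s=np.linalg.lstsq(np.c_[r1,-r2],o2-o1,rcond=None)[0]
    p,q=o1+s[0]*r1,o2+s[1]*r2; return (p+q)/2,np.linalg.norm(p-q)
def q(yaw): # tool down, closing line (tool y) at angle yaw in world xy
    from scipy.spatial.transform import Rotation as Ro
    y=np.array([np.cos(yaw),np.sin(yaw),0]);z=np.array([0,0,-1.]);x=np.cross(y,z)
    k=Ro.from_matrix(np.c_[x,y,z]).as_quat();return np.r_[k[3],k[:3]]
E
python3 - <<'E'
from h import *
ims={c:vision.grab_frame(c)[0] for c in("scene","top")}
for c in ims:
    for r in models.masks_of(c,"packing"):
        print(c,r["point"],round(r["p"],2),rect(c,r["mask"],.015 if c=="top" else .0075))
    for t in("mallet","stone","offcut","chisel_a","wing_end"):
        for r in models.masks_of(c,t)[:2]: print(c,t,round(r["p"],2),rect(c,r["mask"],.095 if t=="wing_end" else .02))
pa=cap("scene",ims["scene"],0,(209,228));pb=cap("top",ims["top"],0,(310,176));print(pa,pb)
print(triang(pa[0],pb[0]),atz("top",[pb[0]],.103),atz("scene",[pa[0]],.103))
im=ims["scene"]; cv2.imwrite("pics/crop.png",cv2.resize(im[150:270,180:330],(750,600),interpolation=cv2.INTER_CUBIC))
E
```

```text
scene [342.7, 122.3] 0.88 (array([0.39096466, 0.71845642]), 162.56045532226562, 63.18556594848633, np.float64(1.9838576718722576))
scene [258.0, 196.1] 0.79 (array([0.48387628, 0.26184723]), 173.76992797851562, 70.53311157226562, np.float64(1.9049530357526856))
scene [225.6, 146.4] 0.67 (array([0.23537207, 0.30216037]), 138.79405212402344, 56.472957611083984, np.float64(2.2636906549928786))
scene mallet 0.8 (array([0.39542096, 0.57164905]), 315.2921447753906, 186.8849639892578, np.float64(2.985039527857812))
scene stone 0.67 (array([0.77527124, 0.12901167]), 218.88157653808594, 89.12122344970703, np.float64(1.5412875698104371))
scene stone 0.26 (array([0.35659186, 0.15535867]), 257.2701721191406, 37.37479019165039, np.float64(1.5509721551145104))
scene offcut 0.96 (array([0.67829535, 0.41941736]), 169.63401794433594, 90.45265197753906, np.float64(1.5954336336745722))
scene offcut 0.45 (array([ 0.55794049, -0.22223071]), 627.9887084960938, 305.4529113769531, np.float64(1.4854080585539584))
scene chisel_a 0.92 (array([ 0.3379743, -0.1593866]), 259.461669921875, 40.316593170166016, np.f
[... 1482 characters left out ...]
, np.float64(1.6168501551437984))
top chisel_a 0.87 (array([ 0.33295386, -0.16323392]), 257.0751647949219, 28.148759841918945, np.float64(1.5756766059028724))
top chisel_a 0.63 (array([0.35270444, 0.1531879 ]), 256.1960144042969, 28.321636199951172, np.float64(1.5752856684190109))
top wing_end 0.94 (array([ 0.52275232, -0.27558017]), 695.6984252929688, 533.2662353515625, np.float64(1.528835560659608))
((np.float64(208.66666666666666), np.float64(226.82222222222222)), 45) ((np.float64(310.3666666666667), np.float64(175.63333333333333)), 30)
(array([0.56642404, 0.04778316, 0.10588823]), np.float64(0.0017637098042668899)) [[0.56636261 0.04664405 0.103     ]] [[0.56488359 0.04941522 0.103     ]]
```

View pics/crop.png

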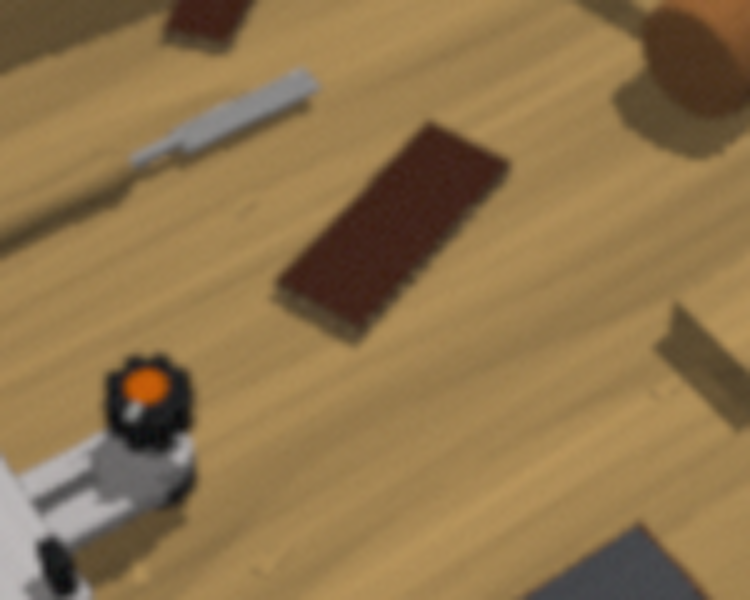

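The crop confirms it: the strip at (256,196) has a dark brown face and pale edges, measures 162x62 mm, and is larger than the other brown one. Now I'll grip its outer (+y) end across the width.

```bash
python3 - <<'E'
from h import *
c=np.array([.485,.260]);a=1.90;d=np.array([np.cos(a),np.sin(a)])
g=c+.060*d; Q=q(a-np.pi/2)
for QQ in(q(a-np.pi/2),q(a+np.pi/2)): print(ctrl.ik([*g,.15],QQ))
ctrl.movep([*g,.15],Q)
ctrl.movel([*g,.03]);
ctrl.movel([*g,.002],max_speed=.04)
s=get_state();print(s["time"],s["tcp_pos"],s["contact_force"],s["width"])
ctrl.close_gripper(25)
s=get_state();print(s["time"],s["tcp_pos"],s["contact_force"],s["width"],s["gripper_force"],s["qpos"])
E
```

```text
[-0.66385461  0.48687413  0.03466667  1.78331485 -0.02118623  0.87176269
 -0.29037578]
[-0.17344398  0.56854889 -0.73637676  1.77687915  0.45281317  0.9728983
  2.37772085]
5.1417 [0.46566933 0.3168169  0.00203244] [ 0.3060361   0.371555   -0.01664545] 0.08541793173435612
5.4917 [0.4657561  0.31690406 0.00238188] [ 0.02095653 -1.21683077  3.45411271] 0.06115333459763649 27.26601004600525 [-0.65480006  0.68967022  0.02185626  1.9163729  -0.02736509  0.53524132
 -0.28534755]
```

```bash
python3 - <<'E'
from h import *
z=.0025
ctrl.movel([.5664,.285,z],frame=q(0),max_speed=.06) 
s=get_state();print(s["time"],s["tcp_pos"],s["contact_force"],s["width"])
ctrl.movel([.5664,.235,z],max_speed=.06)
s=get_state();print(s["time"],s["tcp_pos"],s["contact_force"],s["width"],s["eef_rot"])
for c in("scene","top"):
    im,_=vision.grab_frame(c)
    if c=="top":
        cv2.imwrite("pics/t2.png",cv2.resize(im[130:250,200:350],(750,600),interpolation=cv2.INTER_CUBIC))
    for r in models.masks_of(c,"packing"): print(c,r["point"],round(r["p"],2),rect(c,r["mask"],.015 if c=="top" else .0075))
E
```

```text
7.4 [0.56634957 0.28495305 0.00243611] [-0.55852932 -0.06826356  3.36921986] 0.06114905101772267
8.3833 [0.56635437 0.2349707  0.00243718] [ 0.44499868 -1.46149514  0.09242034] 0.061012284238334755 [-7.24835598e-06  7.07108468e-01  7.07105085e-01 -1.19993162e-04]
scene [224.0, 146.1] 0.9 (array([0.23366864, 0.29842725]), 137.3483428955078, 53.50687789916992, np.float64(2.2383478143226028))
scene [344.1, 126.1] 0.6 (array([0.39076099, 0.71803729]), 175.0463409423828, 66.33799743652344, np.float64(1.998705527318749))
top [123.6, 226.1] 0.8 (array([0.39238287, 0.70621478]), 166.1903076171875, 65.9303970336914, np.float64(1.97859516568972))
top [287.0, 174.5] 0.65 (array([0.56640356, 0.12736075]), 79.18942260742188, 69.02079010009766, np.float64(1.5720852408465151))
top [235.4, 272.1] 0.55 (array([0.22949858, 0.30368994]), 100.82807922363281, 49.51700210571289, np.float64(2.2148627948287665))
```

View pics/t2.png

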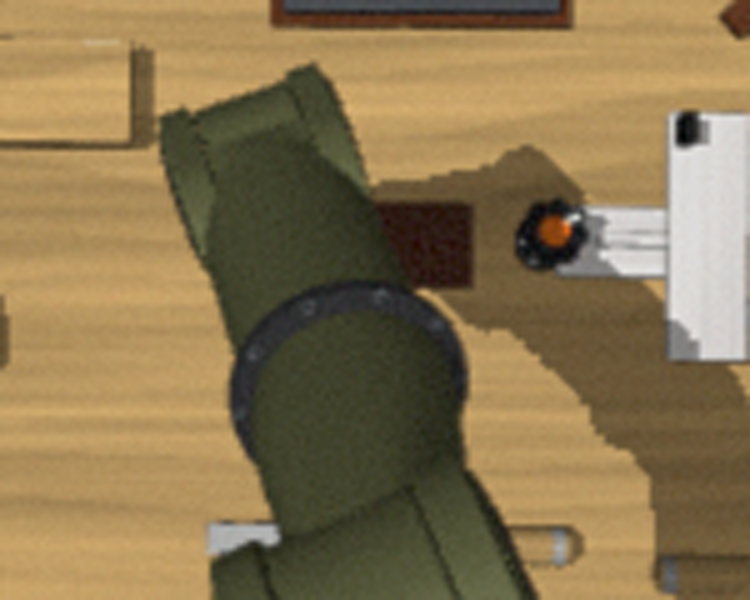

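The crop shows the packing parallel to the wing, with its inner end at (470,245), just short of the knob at (550,230). Its measured x is 0.566, the same as the leg axis. I'll slide it in.

```bash
python3 - <<'E'
from h import *
for y in(.20,.175,.150):
    ctrl.movel([.5664,y,.0025],max_speed=.05)
    s=get_state();print(s["time"],s["tcp_pos"],s["contact_force"],s["width"])
ctrl.ungrasp(); ctrl.movel([.5664,.152,.02],max_speed=.05)
ctrl.movel([.5664,.20,.16],max_speed=.2)
ctrl.movel([.5,.3,.25],max_speed=.3)
for c in("scene","top"):
    im,_=vision.grab_frame(c)
    if c=="scene":
        cv2.imwrite("pics/s3.png",cv2.resize(im[170:290,160:310],(750,600),interpolation=cv2.INTER_CUBIC))
    for r in models.masks_of(c,"packing"): print(c,r["point"],round(r["p"],2),rect(c,r["mask"],.015 if c=="top" else .0075))
s=get_state();print(s["time"],s["contact_force"],s["wrist_torque"])
for y in np.linspace(0,2*np.pi,13):
    j=ctrl.ik([.5664,.0478,.11],q(y)); print(round(y,2),None if j is None else np.round(j,2))
E
```

```text
9.4333 [0.56636445 0.20018305 0.00248979] [-0.01831482  0.49781961 -0.72122492] 0.06109233252806898
10.0833 [0.56644701 0.17481247 0.00250777] [ 0.20788173  0.22847442 -1.55625751] 0.061078071692149113
10.7333 [0.56643478 0.14984155 0.00251872] [ 0.18270066 -0.11865942 -0.69259177] 0.06145637689141478
scene [231.5, 238.8] 0.71 (array([0.56569037, 0.09247665]), 163.44662475585938, 73.43639373779297, np.float64(1.5935105546484531))
scene [225.3, 146.4] 0.66 (array([0.23569861, 0.29961072]), 136.10691833496094, 53.74001693725586, np.float64(2.263772480617371))
scene [342.7, 124.3] 0.62 (array([0.39044629, 0.71710901]), 173.1329345703125, 66.18595886230469, np.float64(2.0078373402490626))
scene [54.8, 315.3] 0.32 (array([ 0.54964978, -0.22199774]), 638.7894897460938, 308.9023742675781, np.float64(1.4854080585539584))
top [123.9, 224.5] 0.88 (array([0.39185251, 0.70665308]), 163.5823974609375, 68.93069458007812, np.float64(1.9842221587569486))
top [288.4, 174.8] 0.76 (array([0.56636487, 0.08965408]), 154.67861938476562, 61.76277160644531, np.float64(1.5710045289870995))
top [231.5, 277.2] 0.76 (array([0.21907898, 0.31728796]), 66.2655258178711, 48.059791564941406, np.float64(2.2460438172407136))
13.35 [-0.11895421 -0.07195462  0.2732611 ] [ 0.00463507  0.03418064 -0.00442718]
0.0 [-0.21  0.55  0.13  1.82 -0.09  0.79 -0.03]
0.52 [-0.14  0.54  0.02  1.81 -0.01  0.79  0.41]
1.05 [-0.06  0.54 -0.1   1.81  0.08  0.79  0.85]
1.57 [ 0.03  0.55 -0.23  1.81  0.17  0.8   1.28]
2.09 [ 0.11  0.56 -0.36  1.81  0.26  0.82  1.71]
2.62 [ 0.19  0.58 -0.49  1.81  0.35  0.84  2.14]
3.14 [ 0.27  0.6  -0.62  1.81  0.44  0.87  2.58]
3.67 [-0.56  0.64  0.71  1.82 -0.53  0.88 -2.22]
4.19 [-0.5   0.61  0.59  1.82 -0.44  0.84 -1.78]
4.71 [-0.42  0.58  0.46  1.82 -0.34  0.82 -1.36]
5.24 [-0.35  0.57  0.34  1.82 -0.25  0.8  -0.93]
5.76 [-0.28  0.55  0.24  1.82 -0.17  0.79 -0.48]
6.28 [-0.21  0.55  0.13  1.82 -0.09  0.79 -0.03]
```

View pics/s3.png

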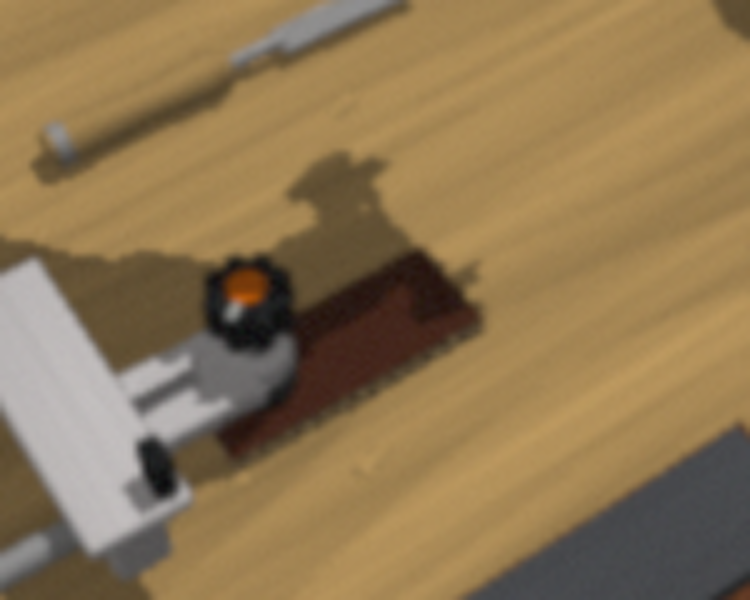

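The packing lies flat under the leg. Both cameras put its centre at about (0.566, 0.091), so the axis is about 43 mm along it and under 2 mm off across it. Now I'll grip the knob and turn it within the range that can't touch yet, to learn the torque baseline.

```bash
cat >> h.py <<'E'
K=np.array([.5664,.0478])
def meas(n=8):
    M=[]
    for _ in range(n):
        ctrl.pause(.02); s=get_state(); M.append(np.r_[s["contact_force"],s["wrist_torque"]])
    return np.mean(M,0),np.std(M,0)[5],s
def turn(y,z):
    j=ctrl.ik([*K,z],q(y)); ctrl.set_joints(j)
    m,sd,s=meas(); print(round(y,2),"t%.1f"%s["time"],"z%.4f"%s["tcp_pos"][2],"F",np.round(m[:3],1),"T",np.round(m[3:],3),"sd%.3f"%sd,"w%.4f"%s["width"],"j7 %.2f"%s["qpos"][6]); return m
E
python3 - <<'E'
from h import *
y=2.9;z=.074
ctrl.movep([*K,.16],q(y)); ctrl.movel([*K,z],max_speed=.1)
m=meas();print(m[0],m[1],m[2]["time"],m[2]["qpos"])
ctrl.close_gripper(40); 
turn(y,z)
for i in range(4):
    y-=.3; z-=.3*.00127; turn(y,z)
E
```

```text
[ 0.0150204  -0.0060931   0.0119955   0.00028408  0.00843315 -0.01322904] 0.02608509387465365 17.0083 [ 0.19033317  0.62649148 -0.49965478  1.84487512  0.41408819  0.7735012
  2.36963149]
2.9 t17.9 z0.0745 F [-4.5  0.2  7.4] T [ 0.053  0.98  -0.031] sd0.024 w0.0427 j7 2.37
2.6 t18.3 z0.0741 F [-5.  -0.1  8. ] T [ 0.035  1.037 -0.076] sd0.022 w0.0428 j7 2.14
2.3 t18.8 z0.0737 F [-4.8 -0.   7.9] T [ 0.059  1.037 -0.064] sd0.036 w0.0429 j7 1.91
2.0 t19.2 z0.0733 F [-4.5  0.1  8. ] T [ 0.065  0.988 -0.072] sd0.021 w0.0428 j7 1.68
1.7 t19.7 z0.0729 F [-4.4 -0.   8.1] T [ 0.041  0.956 -0.094] sd0.026 w0.0431 j7 1.45
```

```bash
cat > go.py <<'E'
from h import *
import sys
y,z=float(sys.argv[1]),float(sys.argv[2]);T=[]
while get_state()["qpos"][6]>-2.3 and len(T)<32:
    y-=.15;z-=.15*.00127;T.append(turn(y,z)[5])
    if len(T)>1 and np.mean(T[-2:])<-.125: break
print(y,z)
E
python3 go.py 1.7 .07248
```

```text
1.55 t20.1 z0.0727 F [-4.6 -0.2  7.9] T [ 0.038  0.922 -0.069] sd0.027 w0.0428 j7 1.33
1.4 t20.5 z0.0725 F [-4.3 -0.3  7.9] T [ 0.023  0.924 -0.06 ] sd0.024 w0.0431 j7 1.22
1.25 t20.9 z0.0723 F [-4.3 -0.5  8.3] T [ 0.014  0.903 -0.097] sd0.025 w0.0431 j7 1.11
1.1 t21.2 z0.0722 F [-4.5 -0.1  8.1] T [-0.011  0.911 -0.073] sd0.031 w0.0431 j7 0.99
0.95 t21.6 z0.0720 F [-4.5 -0.4  8.4] T [-0.013  0.878 -0.076] sd0.022 w0.0422 j7 0.88
0.8 t22.0 z0.0718 F [-4.6 -0.5  8.2] T [-0.036  0.885 -0.07 ] sd0.027 w0.0429 j7 0.77
0.65 t22.4 z0.0716 F [-4.6 -0.4  8.6] T [-0.04   0.895 -0.07 ] sd0.025 w0.0430 j7 0.66
0.5 t22.8 z0.0714 F [-4.9 -0.5  8.6] T [-0.063  0.893 -0.07 ] sd0.027 w0.0430 j7 0.55
0.35 t23.2 z0.0712 F [-4.9 -0.9  9. ] T [-0.06   0.934 -0.071] sd0.028 w0.0428 j7 0.43
0.2 t23.6 z0.0710 F [-4.8 -0.5  8.8] T [-0.073  0.935 -0.097] sd0.017 w0.0430 j7 0.32
0.05 t23.9 z0.0708 F [-5.  -0.7  8.7] T [-0.092  0.948 -0.072] sd0.034 w0.0428 j7 0.21
-0.1 t24.3 z0.0706 F [-5.  -0.4  9.1] T [-0.12   0.96  -0.081] sd0.019 w0.0432 j7 0.10
-0.25 t24.7 z0.0704 F [-5.2 -0.4  9.5] T [-0.114  0.975 -0.07
[... 513 characters left out ...]
0.082  1.14  -0.05 ] sd0.025 w0.0432 j7 -0.69
-1.3 t27.4 z0.0691 F [-5.6 -0.1 10.4] T [-0.071  1.137 -0.073] sd0.029 w0.0431 j7 -0.81
-1.45 t27.8 z0.0689 F [-5.8  0.1 10.8] T [-0.06   1.186 -0.08 ] sd0.028 w0.0428 j7 -0.92
-1.6 t28.1 z0.0687 F [-5.8 -0.  10.9] T [-0.04  1.2  -0.09] sd0.022 w0.0428 j7 -1.04
-1.75 t28.5 z0.0685 F [-5.6  0.5 11.1] T [-0.006  1.209 -0.058] sd0.031 w0.0427 j7 -1.16
-1.9 t28.9 z0.0683 F [-6.1  0.8 11.6] T [ 0.05   1.266 -0.086] sd0.019 w0.0430 j7 -1.27
-2.05 t29.3 z0.0682 F [-6.1  0.9 12.3] T [ 0.096  1.288 -0.12 ] sd0.020 w0.0428 j7 -1.39
-2.2 t29.7 z0.0680 F [-6.2  1.4 12.7] T [ 0.142  1.312 -0.133] sd0.027 w0.0425 j7 -1.51
-2.1999999999999993 0.0675270000000001
```

```bash
python3 - <<'E'
from h import *
print(meas(30)[0][5])
turn(-2.32,.06738); print(meas(30)[0][5])
E
```

```text
-0.12168754137184011
-2.32 t30.6 z0.0680 F [-6.4  1.3 13.3] T [ 0.167  1.316 -0.149] sd0.033 w0.0430 j7 -1.61
-0.15559958048160505
```

The torque is up about 0.08 N m on the free thread, which means roughly 16 N on the packing, within the 2–35 N window. I'll release, back off and check.

```bash
python3 - <<'E'
from h import *
ctrl.ungrasp(); ctrl.movel([*K,.17],max_speed=.1); ctrl.movel([.45,.3,.28],max_speed=.25)
for c in("scene","top"):
    im,_=vision.grab_frame(c)
    if c=="scene": cv2.imwrite("pics/s4.png",cv2.resize(im[170:290,160:310],(750,600),interpolation=cv2.INTER_CUBIC)); a=cap(c,im,0,(209,231))
    else: b=cap(c,im,0,(310,176))
    for r in models.masks_of(c,"packing"): print(c,r["point"],round(r["p"],2),rect(c,r["mask"],.015 if c=="top" else .0075))
print(a,b,triang(a[0],b[0]),get_state()["time"])
E
```

```text
scene [346.3, 122.1] 0.91 (array([0.39041275, 0.71706219]), 173.13870239257812, 66.16079711914062, np.float64(2.00667833254266))
scene [227.9, 147.6] 0.88 (array([0.23442224, 0.2990177 ]), 137.3610076904297, 54.86312484741211, np.float64(2.237362910772464))
scene [231.6, 239.4] 0.73 (array([0.56592975, 0.09248209]), 163.44662475585938, 72.95752716064453, np.float64(1.5935105567290477))
top [289.8, 178.0] 0.78 (array([0.56643365, 0.09323296]), 147.50184631347656, 68.91614532470703, np.float64(1.5706575761021035))
top [125.2, 226.9] 0.63 (array([0.39271957, 0.70767352]), 166.42446899414062, 66.87281036376953, np.float64(1.9540432505736842))
top [243.0, 267.2] 0.62 (array([0.24674869, 0.28138327]), 92.24822235107422, 48.687557220458984, np.float64(2.2451368777314875))
((np.float64(209.02380952380952), np.float64(228.38095238095238)), 42) ((np.float64(310.32142857142856), np.float64(176.0)), 28) (array([0.56621586, 0.04758937, 0.09915957]), np.float64(0.002818902421416996)) 34.2833
```

View pics/s4.png

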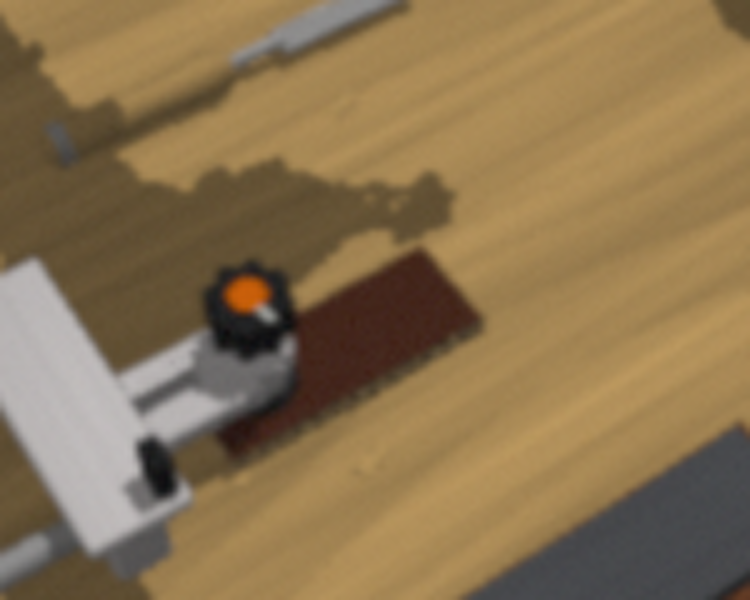

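The crop shows the knob sunk at (250,300) and the packing flat under the leg, unmoved. The cap dropped 6.7 mm, against 6.6 mm for 5.2 rad of turning, so the knob didn't slip in the grip. I'm handing it in.

```bash
python3 -c "
from station import *
print(ticket.close_job())"
```

```text
the job is handed in; nothing more can be done
None
```

The job is handed in, verdict not shown: the packing lies flat under the leg's sole, the foot is nipped down to about 16 N (estimated from knob torque), everything is released, and the arm never went near the tools except to pass over them.

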